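Shift the clay mill into third

ROBOT

A 6-joint arm with a two-finger parallel gripper is mounted at the origin on the work surface. World frame = base frame: x ahead of the robot, y to its left, z up, the work surface at z = 0. Lengths are in m, angles in degrees, forces in N, time in s.
With the tool pointing down it reaches from about 0.275 to 0.975 m from the base axis. Payload 8.4 kg.
Tool frame: the origin (TCP) lies between the finger pads; the fingertips stand 17 mm ahead of it and the grasp point (between the pads) lies 2 mm behind it (robot.tip_extent is the distance from the TCP to the fingertips, in m); z points along the fingers, y is the line along which they close (so a half turn about z gives the same grasp; the last joint's range is limited). The gripper opens to 92 mm and grips with 3 to 60 N. Pads are 20 mm wide; open, the fingers measure 128 mm over their backs; the gripper's body (75 mm by 189 mm) begins 69 mm behind the grasp point.
Start: joints at [-63.22, 20.225, 93.587, -0, 66.188, -0.138], TCP at [0.283, -0.557, 0.209] pointing down, gripper open.
Joint ranges: [-150.9, 150.9], [-52.94, 120.26], [3.33, 152.33], [-74.26, 254.26], [0, 154.13], [-172.89, 172.89]. Speed limits (degrees/s): [127.2, 127.2, 159.86, 180, 180, 180].

INTERFACE

Orientations are given as [roll, pitch, yaw] about the fixed x, y, z axes, in that order (R = Rz(yaw) Ry(pitch) Rx(roll)).
In Python, from workcell import robot gives the robot as it stands. Calls block until the motion is done:
- robot.move_to(position, orientation): joint-space move of the TCP to a pose.
- robot.move_straight(position, attitude=None, feed=0.15): straight line of the TCP; attitude=None keeps the orientation; feed is the mean speed in m/s.
- robot.set_joints(angles): joint-space move.
- robot.gripper_to(opening): finger opening in m; the grip force is fixed at half the most; returns when the fingers have stopped.
- robot.pause(seconds).
- robot.solve_ik(position, orientation): joint angles nearest the present ones, or None.
- robot.get_state(): the state.
- robot.get_image(name): name is "side" or "top"; returns the picture (420x560x3 uint8, red, green, blue); there is no depth.
- robot.camera_model(name): a dict with "fx", "fy", "cx", "cy" (pixels), "k1" (the pictures are not rectified: a ray, as slopes to the right and down, at radius r is drawn at 1 + k1 r^2 times it, then the intrinsics apply), "R" (3x3) and "t" (3): a world point X has camera coordinates R X + t. Camera axes: x right, y down, z forward; pixel columns grow to the right and rows downward; lengths in m; the calibration is good to about 2 mm. A picture is of the moment at which its call begins. camera_model takes no time and is no camera call.
A pose or a line that the arm cannot do raises robot.MotionError and nothing moves.
- robot.sign_off(): hands the job in; it is judged then, once.
Trained networks look in the newest picture that a camera, given by its name, has taken for a name from the list of things; names that differ only in an ending like _2 or _b are one class to them, and where a whole thing is asked for, a point or a joint stands for the part that bears it (a point fixed in the world has none). Each returns a list of dicts, best first, with "conf" (0 to 1); they miss things now and then, are a little off and sometimes report something else, mostly with a low value. They report only what shows in the picture. A call takes as long as a camera call.
- robot.spot_in(camera, query): "rect" ([centre column, centre row, width, height] in pixels, round what is visible of it).
- robot.cut_out(camera, query): "mask" (420x560 bool, what is visible of it) and "rect" ([centre column, centre row, width, height] in pixels, round what is visible of it).
The state is a dict: "t": time; "joint_pos": joint angles; "joint_velocities": joint speeds; "tau": joint torques, N m; "tcp_pos": TCP position; "orientation": TCP orientation; "force": force on the tool from outside, world axes, zero at the start; "wrist_torque": the same for the moment, N m; "opening": finger opening in m; "grasp_force": force on a finger pad.
Only numpy, scipy, OpenCV 4.12 (cv2) and the standard library are available. Lean on these libraries where they do the work, as an engineer would, in place of code of your own. Each camera call takes 0.05 s, during which the arm holds its last target. There are 200 camera calls.

TASK

Shift the bench clay mill into third gear: with your fingertips, push the red-knobbed lever from where it stands in the left-hand slot to the cross channel of the H gate, across to the right, then forward (towards the steel barrel) until it is fully home in the slot with the green mark. Only push the lever, never pinch its knob between the fingers, and take the hand away when the lever is home. Leave the amber bottle, the white cup and the blue jar standing where they are.

Things in the scene. Friction and masses are not known exactly. Their poses are not given: they have to be found in the camera images.
- gearbox: Clay mill, fixed to the table: green gear housing 160 x 150 x 85 mm high, H gate on top. Origin: centre of the housing's underside, on the table. Its +x is FORWARD, towards the steel barrel; its +y is LEFT. A black motor (100 mm diameter, up to 102 mm high) sticks out to the right, y -75 to -225 mm. Turned by up to 0.45 rad about z.
- barrel (a point): Middle of the horizontal steel barrel, 62 mm above the table, 170 mm forward of the gearbox origin. Barrel 124 mm diameter over its flanges, from x 80 to 310 mm in the gearbox frame; on it a small hopper, 90 x 70 mm, whose top is 137 mm above the table.
- gate (a point): Centre of the aluminium H gate's top face, 120 x 100 mm, at x 0, y 0, z 102.5 mm in the gearbox frame. Seen from above with forward up: left slot (first forward, second backward) and right slot (third forward, fourth backward), both along x, 76 mm long and 16 mm wide, joined by a cross channel along y, 18 mm wide, through this point. Axes as the gearbox.
- third_mark (a point): Centre of the green dot, 14 mm wide, on the gate plate just beyond the forward end of the third slot (forward right): at x 49, y -21, z 104 mm in the gearbox frame. White dots mark the other three slot ends.
- knob (a point): Centre of the lever's red ball knob (42 mm diameter). The lever (10 mm steel stem) pivots at x 0, y 0, z 30 mm of the gearbox frame, 170 mm from the knob's centre. In the gearbox frame the knob is at x = 170 sin(f), y = -170 cos(f) sin(a), z = 30 + 170 cos(f) cos(a) mm, with a = joint shift_across, f = joint shift_forward.
- shift_across (a joint): Sideways lean of the lever, rad: -0.33 fully left, 0 middle, +0.33 fully right. -0.33 to -0.25 is in line with the left slot, +0.25 to +0.33 with the right slot; in between it is in the cross channel. Starts in the left slot. Stays where it is left; about 2 to 3 N at the knob moves it.
- shift_forward (a joint): Forward lean of the lever, rad: +0.40 fully forward against its stop (home in first or third), -0.40 fully backward, 0 neutral. Fixed tongues between the slots let the lever cross only while this is within about 0.05 of 0. May start anywhere from -0.38 to 0.38. Stays where it is left; about 2 to 3 N at the knob moves it.
- glaze_bottle: Bystander: loose amber glass bottle, 52 mm diameter, 130 mm high, standing left of the housing. Origin: centre of its underside.
- white_cup: Bystander: loose white plastic cup, 72 mm across, 75 mm high, standing before the housing's left half. Origin: centre of its underside.
- slip_jar: Bystander: loose blue jar with a wooden lid, 64 mm diameter, 70 mm high, standing left of the barrel. Origin: centre of its underside.

How it is judged (in metres and radians):
On the way, in this order (a step that is already met when the one before it is completed fails the run):
1. the lever stands in neutral, right across at the right-hand slot (value of joint shift_across above 0.22 rad and value of joint shift_forward between -0.2 and 0.15 rad), for 0.05 s.
2. the lever is fully forward in the third slot (value of joint shift_across above 0.22 rad and value of joint shift_forward above 0.35 rad), for 0.2 s.
At the end, for the whole second after the job is handed in: The lever rests in the third slot: shift_across above 0.22 rad and shift_forward above 0.35 rad (stop at 0.40), and still; the bystanders stand where they stood (within 30 mm, upright) (all of step 2 and value of joint shift_across below 0.36 rad and velocity of joint shift_across between -0.05 and 0.05 rad/s and velocity of joint shift_forward between -0.05 and 0.05 rad/s and distance of each of glaze_bottle, white_cup, slip_jar from where it was at the start of the episode below 0.03 m and angle between each of glaze_bottle, white_cup, slip_jar's own z axis and vertical below 0.3 rad); the robot touches nothing.
It fails at once if the knob is pinched between the fingers (pressed on two opposite sides at once) ((contact force between the fingers and shift_forward_c2 above 2 N and contact force between the fingers and shift_forward_c3 above 2 N) or (contact force between the fingers and shift_forward_c4 above 2 N and contact force between the fingers and shift_forward_c5 above 2 N)).
It fails at once if the amber bottle is moved by more than 30 mm, lifted or tipped (distance of glaze_bottle from where it was at the start of the episode above 0.03 m or angle between glaze_bottle's own z axis and vertical above 0.3 rad).
It fails at once if the white cup is moved by more than 30 mm, lifted or tipped (distance of white_cup from where it was at the start of the episode above 0.03 m or angle between white_cup's own z axis and vertical above 0.3 rad).
It fails at once if the blue jar is moved by more than 30 mm, lifted or tipped (distance of slip_jar from where it was at the start of the episode above 0.03 m or angle between slip_jar's own z axis and vertical above 0.3 rad).
It also fails if it takes over 61 s, if anything falls off the work surface, if the arm or the gripper's body presses on something with over 40 N, if the wrist force passes 120 N, or if a joint passes its speed limit or range.

## Working session

There is one attempt and no reset: what is moved stays moved. The work goes in short steps, each a Python script; the robot and the scene stay as the last script left them, time stands still between calls to the robot, and variables do not carry over. Pictures are saved under pics/ and viewed, at most 10 in all, crops included, and the job is handed in when it is done.

```bash
ls; mkdir -p pics; python3 - <<'E'
from workcell import robot
import cv2,numpy as np
for c in("side","top"):
    im=robot.get_image(c); cv2.imwrite(f"pics/{c}0.png",im[:,:,::-1])
    m=robot.camera_model(c); print(c,{k:np.round(v,4).tolist() for k,v in m.items()})
    for q in("gearbox","knob","third_mark","gate","glaze_bottle","white_cup","slip_jar","barrel"):
        print(q,[(np.round(d["rect"],1).tolist(),round(d["conf"],2)) for d in robot.spot_in(c,q)[:2]])
E
```

```text
pics
side {'fx': 480.0395, 'fy': 480.0395, 'cx': 278.7471, 'cy': 216.3285, 'k1': -0.0228, 'R': [[-0.9913, -0.1307, 0.016], [-0.1039, 0.7026, -0.704], [0.0808, -0.6995, -0.7101]], 't': [0.5713, 0.0584, 1.1432]}
gearbox [([239.9, 185.4, 172.5, 107.0], 0.73)]
knob []
third_mark [([236.8, 187.5, 173.2, 106.4], 0.88), ([293.5, 180.5, 20.0, 28.0], 0.57)]
gate [([239.8, 187.0, 172.2, 106.0], 0.96), ([290.2, 263.1, 22.5, 54.5], 0.27)]
glaze_bottle [([291.6, 262.0, 22.1, 54.8], 0.98)]
white_cup [([366.6, 247.7, 34.7, 40.4], 0.78)]
slip_jar [([215.9, 262.1, 30.3, 39.9], 0.71)]
barrel [([236.8, 188.8, 170.0, 104.7], 0.68)]
top {'fx': 510.5761, 'fy': 510.5761, 'cx': 282.8156, 'cy': 214.1921, 'k1': -0.051, 'R': [[0.0026, -0.9999, 0.0169], [-0.9982, -0.0036, -0.0592], [0.0592, -0.0168, -0.9981]], 't': [0.0869, 0.5513, 1.1329]}
gearbox [([352.1, 160.2, 153.9, 184.3], 0.91)]
knob [([301.5, 213.8, 24.8, 23.9], 0.67)]
third_mark [([351.2, 160.9, 153.7, 185.3], 0.88)]
gate [([349.7, 158.5, 151.8, 181.4], 0.92)]
glaze_bottle [([237.9, 225.2, 23.9, 27.7], 0.9)]
white_cup [([273.7, 298.5, 30.6, 37.0], 0.55)]
slip_jar [([239.1, 153.9, 30.1, 29.1], 0.95)]
barrel [([349.1, 158.7, 153.0, 182.4], 0.56)]
```

```bash
python3 -c "
import cv2
a=cv2.imread('pics/top0.png')[60:340,190:470];b=cv2.imread('pics/side0.png')[110:320,140:420]
cv2.imwrite('pics/t1.png',cv2.resize(a,(600,600),interpolation=cv2.INTER_CUBIC));cv2.imwrite('pics/s1.png',cv2.resize(b,(800,600),interpolation=cv2.INTER_CUBIC))"
```

```text
(no output)
```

View pics/t1.png

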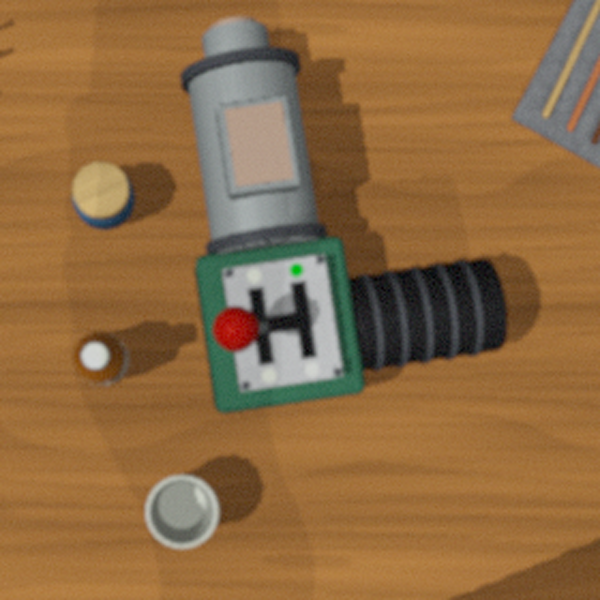

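View pics/s1.png

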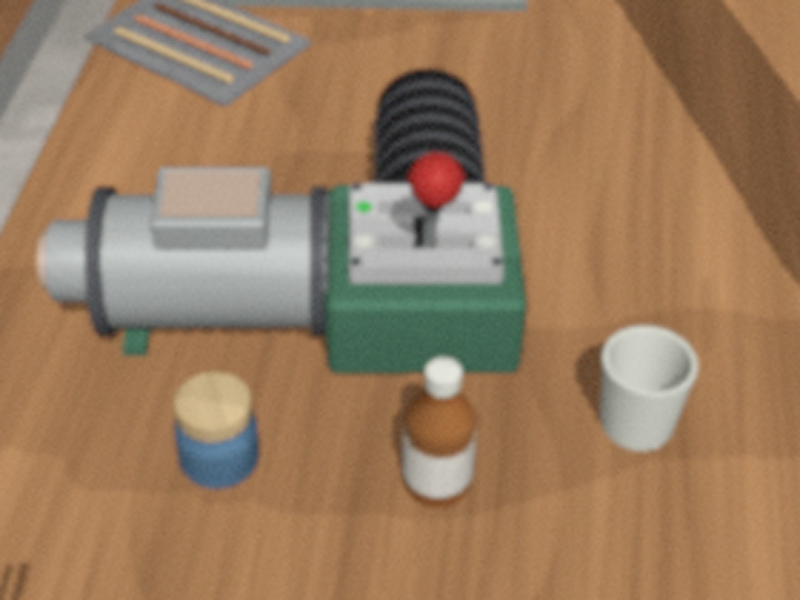

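The top view shows the gate dots at crop pixels: green (296,269), FL (254,274), BL (268,376) and BR (312,368). The knob is at (235,328), in the left slot near neutral. The side view agrees: green (364,207), knob (437,180). I'll fit the gearbox pose and lever angles from both views.

```bash
cat >h.py <<'E'
from workcell import robot
import cv2,numpy as np
from scipy.optimize import least_squares
def proj(c,X):
    m=robot.camera_model(c); P=np.atleast_2d(X)@np.array(m["R"]).T+m["t"]
    s=P[:,:2]/P[:,2:]; s=s*(1+m["k1"]*(s**2).sum(1,keepdims=True))
    return s*[m["fx"],m["fy"]]+[m["cx"],m["cy"]]
def g2w(p,X):
    c,s=np.cos(p[2]),np.sin(p[2]); return np.atleast_2d(X)@np.array([[c,-s,0],[s,c,0],[0,0,1]]).T+[p[0],p[1],0]
def knob(a,f): return np.array([.17*np.sin(f),-.17*np.cos(f)*np.sin(a),.03+.17*np.cos(f)*np.cos(a)])
def red(im):
    i=im.astype(int); m=((i[...,0]>90)&(i[...,1]<60)&(i[...,2]<60)).astype(np.uint8)
    n,l,st,ce=cv2.connectedComponentsWithStats(m); k=1+st[1:,4].argmax(); return ce[k],st[k]
def lever(p,tag=None,cams=("side","top")):
    obs=[]
    for c in cams:
        im=robot.get_image(c)
        if tag: cv2.imwrite(f"pics/{tag}_{c}.png",im[:,:,::-1])
        ce,st=red(im); obs.append(ce)
    r=least_squares(lambda q:np.concatenate([proj(c,g2w(p,knob(*q)))[0]-o for c,o in zip(cams,obs)]),[0,0])
    return r.x,np.round(r.fun,1)
E
python3 - <<'E'
from h import *
D=np.array([[.049,-.021,.104],[.049,.021,.104],[-.049,.021,.104],[-.049,-.021,.104]])
T=np.array([[296,269],[254,274],[268,376],[312,368]])*280/600+[190,60]
S=np.array([[364,207],[365,242],[486,242],[484,208]])/2.857+[140,110]
r=least_squares(lambda p:np.concatenate([(proj("top",g2w(p,D))-T).ravel(),(proj("side",g2w(p,D))-S).ravel()]),[.6,0,0])
print(r.x,np.degrees(r.x[2]),np.round(r.fun,1)); np.save("p.npy",r.x)
q,e=lever(r.x); print("a,f",q,e,"knob",g2w(r.x,knob(*q)))
# bystanders
for n,h,t,s in(("bottle",.13,[95/2.143+190,355/2.143+60],None),("cup",.075,[182/2.143+190,508/2.143+60],None),("jar",.07,[101/2.143+190,190/2.143+60],None)):
    print(n,least_squares(lambda x:proj("top",[x[0],x[1],h])[0]-t,[.5,0]).x)
print(robot.get_state()["force"],robot.get_state()["t"])
for y in (0,90,-90,180):print(y,robot.solve_ik([.5,-.1,.3],[180,0,y]))
E
```

```text
[0.5540921  0.00967723 0.14637987] 8.386948891850619 [-0.2  0.2 -0.5  0.7 -0.1 -0.4 -0.7  0.5 -0.2 -0.6 -0.5 -0.7  0.1 -0.6
 -0.3 -0.9]
a,f [-1.25619328 -0.32091468] [  23.5   72.6  212.9 -114. ] knob [[0.47866663 0.1536185  0.07991902]]
bottle [0.52067514 0.18837799]
cup [0.37189346 0.10579216]
jar [0.68912188 0.18847503]
[0.46103895 0.11305181 0.6892727 ] 1.0
0 [-1.14784821e+01  5.25055292e+00  1.01078987e+02 -2.54444375e-14
  7.36704597e+01  7.85215179e+01]
90 [-11.47848212   5.25055292 101.07898734   0.          73.67045974
 -11.47848212]
-90 [-1.14784821e+01  5.25055292e+00  1.01078987e+02 -2.54444375e-14
  7.36704597e+01  1.68521518e+02]
180 [ -11.47848212    5.25055292  101.07898734    0.           73.67045974
 -101.47848212]
```

```bash
python3 - <<'E'
s=open('h.py').read()
s=s.replace("def red(im):\n    i=im.astype(int);","def red(im,c,p):\n    i=im.astype(int); u,v=proj(c,g2w(p,[0,0,.19]))[0].astype(int); w=np.zeros(i.shape[:2],bool); w[v-50:v+50,u-65:u+65]=1;")
s=s.replace("(i[...,0]>90)&","w&(i[...,0]>90)&").replace("red(im)\n","red(im,c,p)\n").replace("ce,st=red(im)","ce,st=red(im,c,p)").replace("l,st,ce=cv2","l,st,ce=cv2")
open('h.py','w').write(s)
E
grep -n "red(" h.py
python3 - <<'E'
from h import *
p=np.load("p.npy"); 
for c in("side","top"): print(red(robot.get_image(c),c,p))
q,e=lever(p); print("a,f",q,e,"knob",g2w(p,knob(*q)))
E
```

```text
11:def red(im,c,p):
19:        ce,st=red(im,c,p); obs.append(ce)
(array([292.00478469, 172.22009569]), array([283, 163,  20,  20, 209], dtype=int32))
(array([299.39413681, 212.9771987 ]), array([290, 204,  21,  20, 307], dtype=int32))
a,f [-0.30185779 -0.02096299] [ 0.1  0.5  0.4 -0.1] knob [[0.54319673 0.05914606 0.19227793]]
```

The lever is in the left slot, already close to neutral (a≈-0.30, f≈-0.02). I'll push it right with closed fingers from the left side to about a=0.2, back off and measure.

```bash
cat >>h.py <<'E'
p=np.load("p.npy"); O=[180,0,float(np.degrees(p[2]))]
def W(x,y,ztip): return (g2w(p,[x,y,ztip+robot.tip_extent])[0]).tolist()
def say(): s=robot.get_state(); print(round(s["t"],2),np.round(s["tcp_pos"],4),"F",np.round(s["force"],1),round(s["opening"],4))
E
python3 - <<'E'
from h import *
robot.gripper_to(0.0)
t=robot.get_state()["tcp_pos"]; robot.move_straight([t[0],t[1],.36],feed=.25)
robot.move_to(W(0,.112,.34),O)
robot.move_straight(W(0,.112,.172),feed=.2); say()
for y in(.092,.07,.04,.015,.005):
    robot.move_straight(W(0,y,.172),feed=.05); say()
cv2.imwrite("pics/a_top.png",cv2.resize(robot.get_image("top")[90:290,230:430,::-1],(600,600)))
robot.move_straight(W(0,.04,.172),feed=.1);robot.move_straight(W(0,.04,.30),feed=.2);robot.move_straight(W(-.15,.04,.33),feed=.3)
say();print(lever(p,"b"))
E
```

```text
6.86 [0.5385 0.1205 0.1899] F [0.5 0.4 0.2] 0.0005
7.41 [0.5407 0.1004 0.1891] F [-0.2  0.5  0.5] 0.0006
8.0 [0.5458 0.0801 0.1918] F [-3.3  7.5 18.8] 0.0007
8.75 [0.5566 0.0514 0.1985] F [-2.3 11.2 57.3] 0.0006
9.4 [0.5513 0.0243 0.1883] F [-0.4  0.4 -0.1] 0.0006
9.75 [0.5531 0.0142 0.1886] F [0.  0.7 0.1] 0.0006
11.75 [0.4003 0.0274 0.3466] F [ 0.2 -0.1 -0.3] 0.0003
(array([0.16231588, 0.02857169]), array([ 0.5, -0.4, -0.2, -0.4]))
```

View pics/a_top.png

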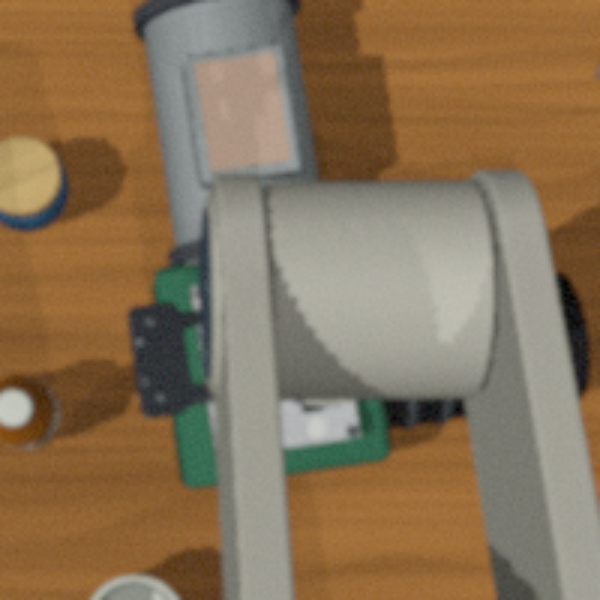

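View pics/b_side.png

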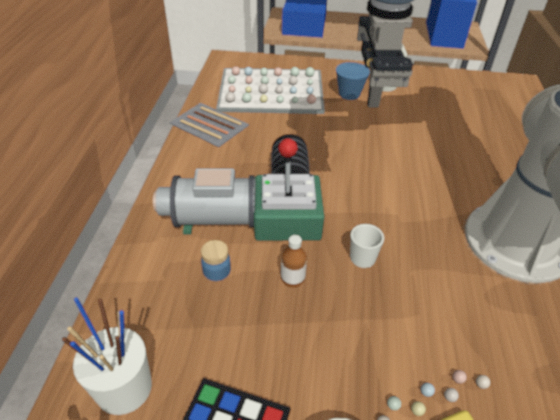

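The lever crossed to a≈0.16, f≈0.03. The fingertips are thinner than the full finger, about 11 mm half-depth. I'll finish the crossing with force monitoring.

```bash
python3 - <<'E'
from h import *
robot.move_straight(W(0.003,.045,.30),feed=.3);robot.move_straight(W(0.003,.045,.178),feed=.2)
robot.move_straight(W(0.003,.008,.178),feed=.12); say()
for y in(0,-.006,-.012,-.017):
    robot.move_straight(W(.003,y,.178),feed=.03); say()
robot.move_straight(W(0.003,.03,.178),feed=.1);robot.move_straight(W(0,.03,.30),feed=.2);robot.move_straight(W(-.15,.03,.33),feed=.3)
say();print(lever(p,"c"))
E
```

```text
13.73 [0.5562 0.0178 0.1957] F [ 0.4 -0.  -0.2] 0.0002
14.15 [0.5571 0.0102 0.195 ] F [ 0.1 -0.3  0.4] 0.0006
14.5 [0.5579 0.004  0.195 ] F [-0.4  0.1 -0.1] 0.0004
14.85 [ 0.5589 -0.002   0.195 ] F [-0.2  1.6  0. ] 0.0006
15.17 [ 0.5596 -0.007   0.195 ] F [-0.6 -0.1 -0.7] 0.0008
17.2 [0.4018 0.0175 0.3465] F [ 0.3 -0.1 -0.3] 0.0005
(array([0.28132155, 0.02689038]), array([ 0.5, -0.3, -0.1, -0.4]))
```

```bash
python3 - <<'E'
from h import *
robot.move_straight(W(-.06,-.045,.30),feed=.3);robot.move_straight(W(-.06,-.045,.166),feed=.2);say()
robot.move_straight(W(-.03,-.045,.166),feed=.08);say()
robot.move_straight(W(.02,-.045,.166),feed=.06);say()
b=np.array(robot.get_state()["force"])
for x in np.arange(.025,.046,.003):
    robot.move_straight(W(x,-.045,.166),feed=.03);say()
    if np.linalg.norm(robot.get_state()["force"])>12: break
robot.pause(.3);say()
robot.move_straight(W(-.05,-.045,.166),feed=.1);robot.move_straight(W(-.08,-.045,.30),feed=.2);robot.move_straight(W(-.15,-.02,.33),feed=.3)
say();print(lever(p,"d"))
E
```

```text
18.67 [ 0.5019 -0.0434  0.1842] F [ 0.4 -0.1  0.4] 0.0002
19.19 [ 0.5311 -0.0391  0.1828] F [ 1.  -0.1  0.2] 0.0004
20.18 [ 0.5809 -0.0318  0.1832] F [ 0.  -0.6  1.3] 0.0003
20.49 [ 0.5859 -0.0311  0.1833] F [-0.4  0.2  0.1] 0.0007
20.74 [ 0.5887 -0.0307  0.1831] F [-0.8 -0.6 -1. ] 0.0001
20.99 [ 0.5917 -0.0303  0.183 ] F [-1.9 -0.8 -0.4] 0.0003
21.24 [ 0.5946 -0.0299  0.183 ] F [-1.3  0.   0.4] 0.0006
21.49 [ 0.5976 -0.0294  0.1831] F [-1.6  0.2  0.3] 0.0004
21.74 [ 0.6005 -0.029   0.183 ] F [-0.9  0.7  0.2] 0.0003
21.99 [ 0.603  -0.0286  0.1828] F [-3.1  0.2  0.2] 0.0005
22.29 [ 0.6031 -0.0286  0.183 ] F [-3.2 -0.3 -0.7] 0.0004
24.62 [ 0.4082 -0.0318  0.3464] F [-0.4 -0.8  0.8] 0.0005
(array([0.28589029, 0.42550857]), array([ 0.1, -2.2, -0.8, -0.7]))
```

```bash
python3 -c "
import cv2,numpy as np
a=cv2.imread('pics/d_top.png')[110:290,230:410];b=cv2.imread('pics/d_side.png')[130:260,180:360]
cv2.imwrite('pics/d.png',np.hstack([cv2.resize(a,(400,400),interpolation=2),cv2.resize(b,(400,400),interpolation=2)]))"
```

```text
(no output)
```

View pics/d.png

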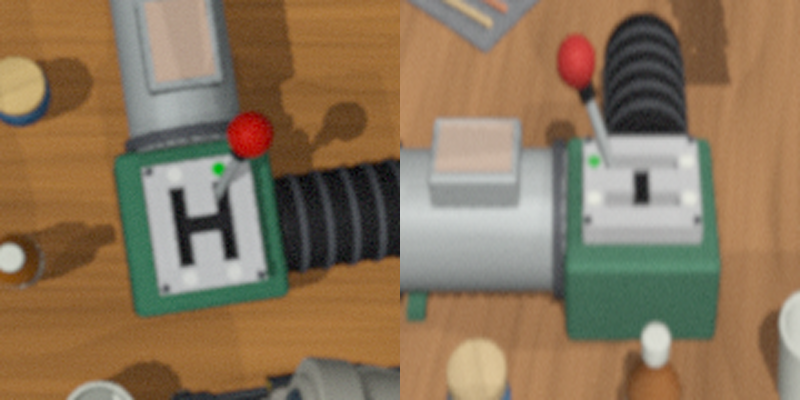

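The lever leans forward in the third slot, with its stem at the green dot. The side region of interest clipped the knob, so I'll re-measure with a larger one before handing in.

```bash
sed -i 's/v-50:v+50/v-75:v+50/' h.py; python3 - <<'E'
from h import *
q,e=lever(p); print(q,e); q2,_=lever(p,cams=("top",)); print(q2)
if min(q[1],q2[1])>.385 and min(q[0],q2[0])>.25:
    robot.pause(.3); print(robot.sign_off())
E
```

```text
[0.28650277 0.42552952] [ 0.2 -2.1 -0.8 -0.7]
[0.29302488 0.41632937]
the job is handed in; nothing more can be done
None
```

The lever is in the third slot and I handed the job in at about 25 s. The final look put it at about 0.29 rad across and 0.42 rad forward, a little past the 0.40 stop, which is within measuring error. I took the hand away before handing in. The bottle, cup and jar look untouched, though I didn't measure them afterwards. On the first sideways push the upward force on the tool rose to about 57 N, below the 120 N wrist limit. No verdict came back from the hand-in.

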